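# Put the microscope accessories away in their holders

### The job

Put the four microscope accessories away, each in the low holder that matches its foot: stand the screw canister in the wide round holder, the dropper bottle in the narrow round holder and the filter cube in the square holder, and lay the USB hub flat in the oblong holder. Each must end right way up, resting on the holder's floor inside its rim, and be let go.

Things in the scene. Friction and masses are not known exactly. Their poses are not given: they have to be found in the camera images.
- objective_jar: Loose upright screw canister for an objective: pale body 43 mm in diameter, black cap 45.6 mm in diameter from 45 to 63 mm height (63 mm tall in all), 0.13 kg. The widest of the upright things. Origin at the centre of its underside, z up along its axis.
- dropper_bottle: Loose upright brown dropper bottle: body 30 mm in diameter up to 56 mm height, then a narrow neck and black dropper up to 91 mm, 0.055 kg. Origin at the centre of its underside, z up along its axis.
- filter_cube: Loose black cube with round windows (a filter cube), 37 mm tall, 0.06 kg: body from -16 to 14 mm along its x and 34 mm along its y, plus a 4 mm thick, 38 mm wide plate on its +x side. Origin at its underside, under the middle (the true centre is 1 mm toward +x); z up.
- usb_hub: Loose flat black USB hub, 35 mm along its x, 85 mm along its y (long side), 18 mm tall, 0.06 kg, lying flat. Origin at the centre of its underside, z up.
- wide_round_holder: The wider of the two round holders, inside diameter 60 mm, outside 69 mm, for the canister. Fixed to the desk, open on top, black moulded rim with a light grey floor; the floor is 3 mm above the desk, the rim 4 mm wide and its top 8 mm above the desk. Origin at the centre of its underside, on the desk top; z up.
- narrow_round_holder: The narrower round holder, inside diameter 44 mm, outside 53 mm, for the dropper bottle. Fixed to the desk, open on top, black moulded rim with a light grey floor; the floor is 3 mm above the desk, the rim 4 mm wide and its top 8 mm above the desk. Origin at the centre of its underside, on the desk top; z up.
- square_holder: Square holder, inside 50 mm by 50 mm, outside 58 mm by 58 mm, sides along its x and y, for the filter cube. Fixed to the desk, open on top, black moulded rim with a light grey floor; the floor is 3 mm above the desk, the rim 4 mm wide and its top 8 mm above the desk. Origin at the centre of its underside, on the desk top; z up.
- oblong_holder: Oblong holder, inside 50 mm along its x and 100 mm along its y, outside 58 mm by 108 mm, for the hub. Fixed to the desk, open on top, black moulded rim with a light grey floor; the floor is 3 mm above the desk, the rim 4 mm wide and its top 8 mm above the desk. Origin at the centre of its underside, on the desk top; z up.
- stack_front (a point): Not to be handled, only to be kept clear of: foot of the front of the stack of three wide white instrument boxes. The point lies on the desk, midway along the front of the knobs; the stack reaches 185 mm to either side of it in y, about 250 mm behind it (+x) and 260 mm up. Carry things past in front of it (smaller x) or over it. Left of and behind it (about 0.3 m to +y, 0.1 m to +x) begins a 0.47 m tall monitor; other clutter near the work is lower than 40 mm.
There are look-alikes about, which are no part of the job. What is shaped like the dropper_bottle but purple or red is not meant.

How it is judged (in metres and radians):
At the end, for the whole second after the job is handed in: Canister and bottle axes within 10 mm of the centres of the wide and narrow round holders; cube and hub origins within 12 mm of the centres of the square and oblong holders; all right way up (0.08 rad), undersides less than 6 mm above the desk, released and at rest (horizontal distance between objective_jar and wide_round_holder below 0.01 m and z of objective_jar in the frame of wide_round_holder below 0.006 m and angle between each of objective_jar, dropper_bottle, filter_cube, usb_hub's own z axis and vertical below 0.08 rad and linear speed of each of objective_jar, dropper_bottle, filter_cube, usb_hub below 0.02 m/s and contact force between each of objective_jar, dropper_bottle, filter_cube, usb_hub and the fingers below 0.1 N and horizontal distance between dropper_bottle and narrow_round_holder below 0.01 m and z of dropper_bottle in the frame of narrow_round_holder below 0.006 m and horizontal distance between filter_cube and square_holder below 0.012 m and z of filter_cube in the frame of square_holder below 0.006 m and horizontal distance between usb_hub and oblong_holder below 0.012 m and z of usb_hub in the frame of oblong_holder below 0.006 m); the robot touches nothing.
It also fails if it takes over 128 s, if anything falls off the work surface, if the arm or the gripper's body presses on something with over 40 N, if the wrist force passes 120 N, or if a joint passes its speed limit or range.

### The arm

A 6-joint arm with a two-finger parallel gripper is mounted at the origin on a cart in front of the work surface, level with it; the furniture and walls round the work are solid. World frame = base frame: x ahead of the robot, y to its left, z up, the work surface at z = 0. Lengths are in mm, angles in degrees, forces in N, time in s.
With the tool pointing down it reaches from about 300 to 850 mm from the base axis. Payload 4.2 kg.
Tool frame: the origin (TCP) lies on the centre line of the jaws, within the pads' length; the fingertips stand 11 mm ahead of it and the grasp point (between the pads) lies 8 mm behind it; z points along the fingers, y is the line along which they close (so a half turn about z gives the same grasp; the last joint's range is limited). The gripper opens to 91 mm and grips with 3 to 60 N. Pads are 32 mm wide; open, the fingers measure 118 mm over their backs; the gripper's body (76 mm by 178 mm) begins 60 mm behind the grasp point.
Start: joints at [71.276, 18.312, 89.639, -0, 72.044, -1.146], TCP at [173.658, 548.165, 224.976] pointing down, gripper open.
Joint ranges: [-177.97, 177.97], [-48.28, 115.42], [12.27, 149.76], [-77.06, 257.06], [2.81, 150.46], [-146.56, 146.56]. Speed limits (degrees/s): [147.25, 147.25, 180, 180, 180, 180].

### API

Orientations are given as [roll, pitch, yaw] about the fixed x, y, z axes, in that order (R = Rz(yaw) Ry(pitch) Rx(roll)).
In Python, from workcell import env, grab_frame, camera_model, models gives the robot as it stands.
- The arm moves only by the shell command python3 -m crank 'ROWS' [FORCE]. ROWS is text: rows parted by semicolons, each of 7 numbers parted by spaces: the closure, from -1 (fully open) to 1 (shut), so that 0 is half open, then the shift along the tool's x, y, z in mm, then the turn, a rotation vector about the tool's x, y, z in degrees. A call has 1 to 10 rows; each row shifts and turns the commanded pose from where the row before left it, along the tool's axes as they then stand; what a row does not reach is not made up. A row lasts 1/8 s, in which the tool goes at most 62.5 mm and 10.7 degrees, less where a joint would pass 70% of its speed; a pose out of reach is approached as far as the arm can. A call is refused whole if a number of a shift passes 62.5 or a number of a turn 10.7, either way. A call with a gripper value outside its range is refused whole. The fingers move at their own pace and stop on an object; FORCE is the grip in N (left out, the last holds). Time passes only in rows, so rows that do not move let the fingers close. It gives the time, the measured TCP pose, the force, the opening and the grip force at its end, in the units of the state.
- env.state(): the state, without advancing time (a new reading comes with each control period).
- grab_frame(name): name is "scene" or "top"; returns the picture (400x640x3 uint8, blue, green, red); there is no depth.
- camera_model(name): a dict with "K" (3x3 intrinsics, pixels), "R" (3x3) and "t" (3): a world point X has camera coordinates R X + t. Camera axes: x right, y down, z forward; pixel columns grow to the right and rows downward; lengths in mm; the calibration is good to about 2 mm. A picture is of the moment at which its call begins. camera_model takes no time and is no camera call.
- env.job_done(): hands the job in; it is judged then, once.
Trained networks look in the newest picture that a camera, given by its name, has taken for a name from the list of things; names that differ only in an ending like _2 or _b are one class to them, and where a whole thing is asked for, a point or a joint stands for the part that bears it (a point fixed in the world has none). Each returns a list of dicts, best first, with "p" (0 to 1); they miss things now and then, are a little off and sometimes report something else, mostly with a low value. They report only what shows in the picture. A call takes as long as a camera call. They do not tell look-alikes from the thing itself.
- models.search_frame(name, camera): "point" ([x, y, z] in mm, in world coordinates, good to about 4 mm: the middle of the surface that is visible of it).
The state is a dict: "time_s": time; "qpos": joint angles; "qvel": joint speeds; "effort": joint torques, N m; "ee_pos": TCP position; "ee_rot": TCP orientation; "force": force on the tool from outside, world axes, zero at the start; "torque": the same for the moment, N m; "gripper_width": finger opening in mm; "gripper_force": force on a finger pad.
Only numpy, scipy, OpenCV 4.12 (cv2) and the standard library are available. Lean on these libraries where they do the work, as an engineer would, in place of code of your own. Each camera call takes 0.05 s, during which the arm holds its last target. There are 200 camera calls.

## Working session

There is one attempt and no reset: what is moved stays moved. The work goes in short steps, Python scripts to look and compute and a shell command to move; the robot and the scene stay as the last step left them, time stands still between calls to the robot, and variables do not carry over. Pictures are saved under pics/ and viewed, at most 14 in all, crops included, and the job is handed in when it is done.

```bash
mkdir -p pics; ls; python3 - <<'E'
from workcell import env, grab_frame, camera_model, models
import cv2, numpy as np
for c in("scene","top"):
    cv2.imwrite(f"pics/{c}0.png",grab_frame(c))
    m=camera_model(c);print(c,np.round(m["K"],1).tolist(),np.round(m["R"],3).tolist(),np.round(m["t"],1).tolist())
    for n in "objective_jar dropper_bottle filter_cube usb_hub wide_round_holder narrow_round_holder square_holder oblong_holder".split():
        print(n,[(np.round(d["point"]).tolist(),round(d["p"],2)) for d in models.search_frame(n,c)])
s=env.state();print({k:np.round(s[k],2).tolist() for k in("ee_pos","ee_rot","gripper_width","time_s")})
E
```

```text
pics
scene [[500.0, 0.0, 321.7], [0.0, 500.0, 198.2], [0.0, 0.0, 1.0]] [[0.814, -0.581, -0.016], [-0.301, -0.398, -0.867], [0.497, 0.71, -0.498]] [-436.2, 226.4, 1000.5]
objective_jar [([406.0, -180.0, 46.0], 0.88)]
dropper_bottle [([484.0, -130.0, 42.0], 0.94), ([447.0, -50.0, 43.0], 0.61)]
filter_cube [([440.0, 184.0, 25.0], 0.5)]
usb_hub [([575.0, 368.0, 17.0], 0.69)]
wide_round_holder []
narrow_round_holder [([456.0, 88.0, 5.0], 0.72), ([438.0, -271.0, 2.0], 0.57)]
square_holder [([438.0, -268.0, 3.0], 0.97)]
oblong_holder [([560.0, -242.0, -0.0], 0.97)]
top [[504.9, 0.0, 314.2], [0.0, 504.9, 198.7], [0.0, 0.0, 1.0]] [[-0.003, -1.0, -0.004], [-0.994, 0.003, -0.107], [0.107, 0.004, -0.994]] [46.3, 559.1, 1282.3]
objective_jar [([412.0, -158.0, 63.0], 0.59)]
dropper_bottle [([453.0, -33.0, 47.0], 0.57), ([486.0, -123.0, 48.0], 0.52), ([720.0, 288.0, 44.0], 0.46)]
filter_cube [([446.0, 198.0, 39.0], 0.57)]
usb_hub [([587.0, 377.0, 16.0], 0.86)]
wide_round_holder [([437.0, -264.0, 8.0], 0.61), ([434.0, 328.0, 5.0], 0.57)]
narrow_round_holder [([454.0, 91.0, 3.0], 0.54)]
square_holder [([440.0, -261.0, 4.0], 0.69), ([450.0, -35.0, 48.0], 0.18)]
oblong_holder [([561.0, -242.0, 3.0], 0.69), ([450.0, 200.0, 40.0], 0.56)]
{'ee_pos': [173.67, 548.17, 225.0], 'ee_rot': [179.99, 0.0, 162.42], 'gripper_width': 91.63, 'time_s': 0.9}
```

View pics/scene0.png

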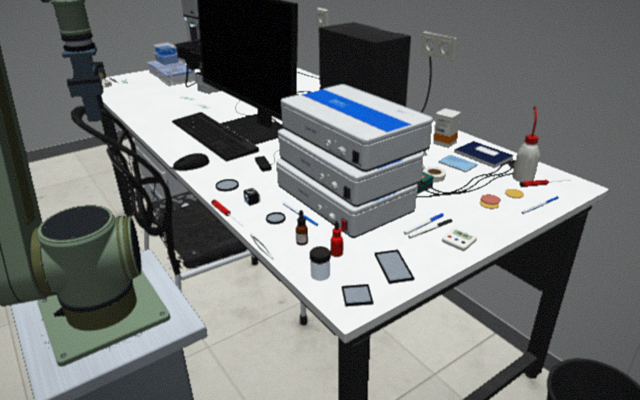

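View pics/top0.png

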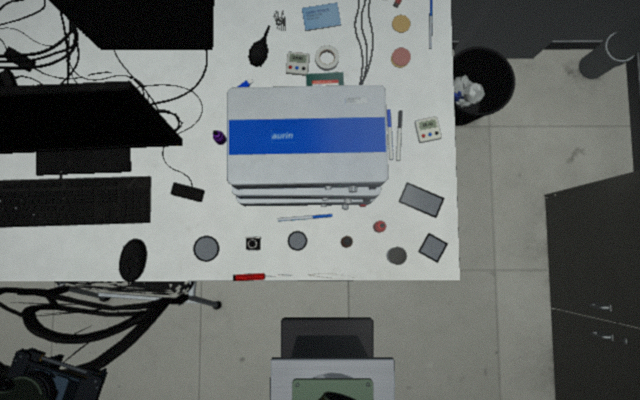

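The scene shows the canister (320,263), brown bottle (301,230), red look-alike (337,240), cube (251,196) and hub (263,163). The holders are wide (227,185), narrow (276,217), square (357,294) and oblong (394,266). From the top they are at canister (397,256), bottle (347,242), cube (253,243), hub (187,192), wide (206,248), narrow (298,241), square (433,247) and oblong (422,200).

```bash
cat > h.py <<'E'
from workcell import env, grab_frame, camera_model, models
import cv2, numpy as np
def back(c,uv,z):
    m=camera_model(c);K,R,t=(np.array(m[k],float) for k in("K","R","t"))
    C=-R.T@t; d=R.T@np.linalg.inv(K)@np.array([uv[0],uv[1],1.]); return C+d*(z-C[2])/d[2]
def proj(c,X):
    m=camera_model(c);p=np.array(m["K"])@(np.array(m["R"])@np.array(X,float)+np.array(m["t"]).ravel());return p[:2]/p[2]
def avg(c,n=4): return np.mean([grab_frame(c).astype(float) for _ in range(n)],0).astype(np.uint8)
def blob(img,uv,thr,r=32,up=6):
    u,v=map(int,np.round(uv));cr=img[v-r:v+r,u-r:u+r];g=cv2.resize(cr.min(2),None,fx=up,fy=up,interpolation=cv2.INTER_CUBIC)
    cs,_=cv2.findContours((g<thr).astype(np.uint8),cv2.RETR_EXTERNAL,cv2.CHAIN_APPROX_NONE)
    cs=[k for k in cs if cv2.contourArea(k)>up*up*12]
    k=max(cs,key=lambda k:cv2.pointPolygonTest(k,(r*up,r*up),True))
    return (k.reshape(-1,2)+.5)/up-.5+[u-r,v-r]
E
python3 - <<'E'
from h import *
im=avg("top");cv2.imwrite("pics/avg.png",im)
for n,uv,z in [("jar",(397,256),54),("bottle",(347,242),56),("cube",(253,243),37),("hub",(187,192),18),("wide",(206,248),8),("narrow",(298,241),8),("square",(433,247),8),("oblong",(422,200),8)]:
  for thr in (110,150):
    p=blob(im,uv,thr)
    W=np.array([back("top",q,z)[:2] for q in p],np.float32)
    r=cv2.minAreaRect(W);M=cv2.moments(W)
    print(n,thr,"rect c",np.round(r[0],1),"size",np.round(r[1],1),"ang",round(r[2],1),"centroid",np.round([M["m10"]/M["m00"],M["m01"]/M["m00"]],1))
m=camera_model("top");print(-np.array(m["R"]).T@np.array(m["t"]))
a=cv2.resize(im[180:275,170:310],None,fx=5.7,fy=5.7,interpolation=cv2.INTER_CUBIC)[:280*2]
cv2.imwrite("pics/a.png",a)
b=cv2.resize(im[170:275,320:460],None,fx=5.7,fy=5.7,interpolation=cv2.INTER_CUBIC)
cv2.imwrite("pics/b.png",b);print(a.shape,b.shape)
E
```

```text
jar 110 rect c [ 413.1 -162.5] size [48.9 43.8] ang 68.6 centroid [ 412.5 -162.4]
jar 150 rect c [ 413.2 -162.1] size [52.7 47.1] ang 71.4 centroid [ 412.5 -162.1]
bottle 110 rect c [448.1 -36.1] size [27.9 30.3] ang 26.2 centroid [448.  -35.8]
bottle 150 rect c [448.  -36.2] size [30.7 33.4] ang 26.3 centroid [448.  -35.9]
cube 110 rect c [443.8 202.2] size [37.6 32.3] ang 89.8 centroid [443.8 202.4]
cube 150 rect c [444.8 202.3] size [40.7 37.3] ang 88.6 centroid [444.3 202.2]
hub 110 rect c [584.4 377.6] size [86.9 44.4] ang 75.5 centroid [580.  378.8]Traceback (most recent call last):
  File "<stdin>", line 6, in <module>
  File "h.py", line 4, in back
    m=camera_model(c);K,R,t=(np.array(m[k],float) for k in("K","R","t"))
ValueError: time passes only in moves, steps and waits
```

```bash
sed -i 's/^import cv2.*/&\nimport functools\ncamera_model=functools.cache(camera_model)/' h.py
python3 - <<'E'
from h import *
im=cv2.imread("pics/avg.png")
for n,uv,z in [("cube",(253,243),37),("hub",(187,192),18),("wide",(206,248),8),("narrow",(298,241),8),("square",(433,247),8),("oblong",(422,200),8)]:
  for thr in (110,150):
    p=blob(im,uv,thr)
    W=np.array([back("top",q,z)[:2] for q in p],np.float32)
    r=cv2.minAreaRect(W);M=cv2.moments(W)
    print(n,thr,"rect c",np.round(r[0],1),"size",np.round(r[1],1),"ang",round(r[2],1),"centroid",np.round([M["m10"]/M["m00"],M["m01"]/M["m00"]],1))
m=camera_model("top");print(-np.array(m["R"]).T@np.array(m["t"]))
cv2.imwrite("pics/a.png",cv2.resize(im[180:280,170:310],None,fx=5.7,fy=5.7,interpolation=cv2.INTER_CUBIC))
cv2.imwrite("pics/b.png",cv2.resize(im[170:270,320:460],None,fx=5.7,fy=5.7,interpolation=cv2.INTER_CUBIC))
E
```

```text
cube 110 rect c [443.8 202.2] size [37.6 32.3] ang 89.8 centroid [443.8 202.4]
cube 150 rect c [444.8 202.3] size [40.7 37.3] ang 88.6 centroid [444.3 202.2]
hub 110 rect c [584.4 377.6] size [86.9 44.4] ang 75.5 centroid [580.  378.8]
hub 150 rect c [598.6 400.1] size [149.4  66.6] ang 56.2 centroid [586.4 381.6]
wide 110 rect c [432.4 328.9] size [67.3 68.2] ang 45.5 centroid [432.2 328.9]
wide 150 rect c [432.3 329. ] size [69.8 70.9] ang 45.5 centroid [432.2 329. ]
narrow 110 rect c [452.1  90.4] size [51.1 51. ] ang 71.4 centroid [452.   90.4]
narrow 150 rect c [452.2  90.6] size [53.8 53.9] ang 44.9 centroid [452.   90.4]
square 110 rect c [ 433.  -264.2] size [59.1 58.6] ang 59.9 centroid [ 433.  -264.1]
square 150 rect c [ 433. -264.] size [62.  61.5] ang 60.0 centroid [ 433.  -264.1]
oblong 110 rect c [ 558.3 -237.2] size [108.1  58.8] ang 66.1 centroid [ 558.3 -237.4]
oblong 150 rect c [ 558.4 -237. ] size [111.5  61.7] ang 66.2 centroid [ 558.4 -237.1]
[ 419.33435935   39.57579743 1334.82925633]
```

View pics/a.png

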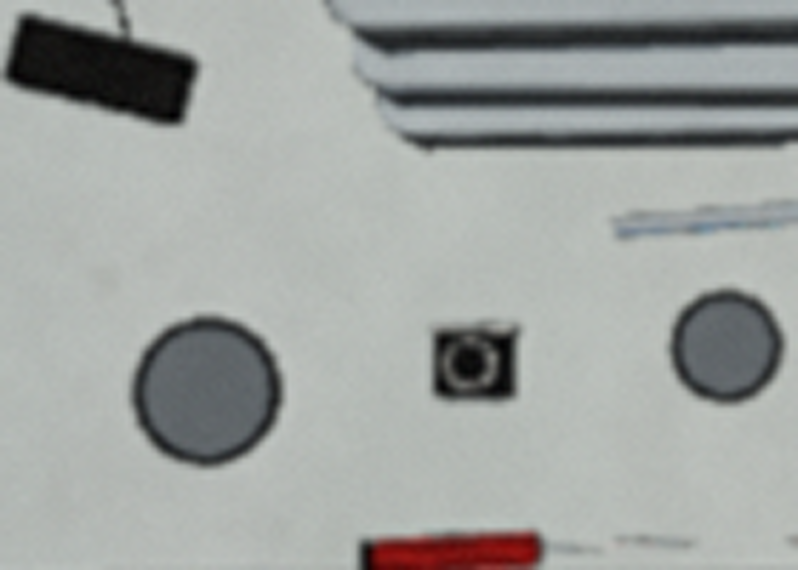

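View pics/b.png

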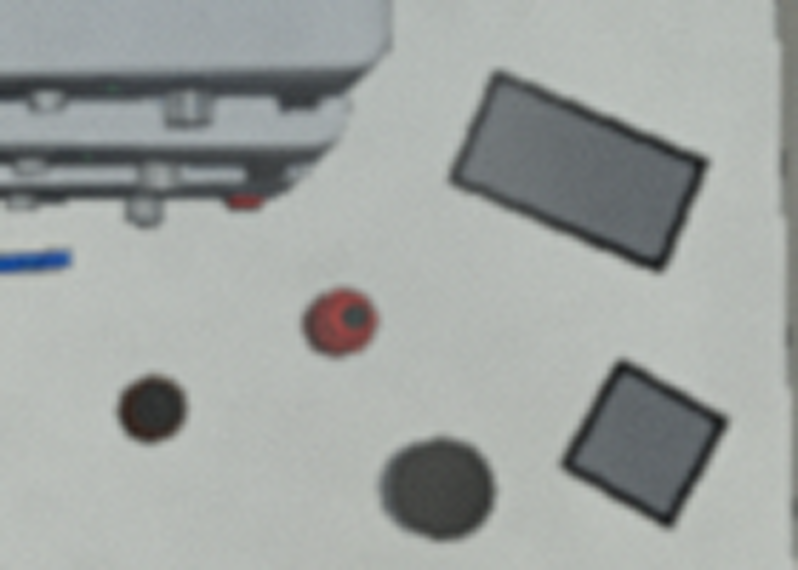

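Top crops confirm the fits. The brown bottle is at crop b (152,408), the red look-alike at (340,322) and the jar cap at (441,489). The cube's plate faces +x (crop a (475,328)), and the hub is at (103,70). I still need the hub fit and the clearance to the stack and monitor.

```bash
python3 - <<'E'
from h import *
from scipy.optimize import minimize, least_squares
im=cv2.imread("pics/avg.png");g=im.min(2)
def fit(name,boxes,c0,box):
    u0,v0,u1,v1=box;m=(g[v0:v1,u0:u1]<120).astype(np.uint8)
    up=8;M=cv2.resize(m*255,None,fx=up,fy=up,interpolation=cv2.INTER_LINEAR)>127
    M=cv2.morphologyEx(M.astype(np.uint8),cv2.MORPH_OPEN,np.ones((25,25)))
    def cost(p):
        a=np.deg2rad(p[2]);R=np.array([[np.cos(a),-np.sin(a)],[np.sin(a),np.cos(a)]]);I=np.zeros_like(M)
        for x0,x1,w,h in boxes:
            P=[proj("top",[*(R@[x,y]+p[:2]),z]) for x in(x0,x1) for y in(-w,w) for z in(0,h)]
            q=((np.array(P)-[u0,v0]+.5)*up).astype(np.float32)
            cv2.fillConvexPoly(I,cv2.convexHull(q).astype(np.int32),1)
        return (I!=M).sum()/up**2
    r=minimize(cost,c0,method="Nelder-Mead",options=dict(initial_simplex=np.array(c0)+np.array([[0,0,0],[6,0,0],[0,6,0],[0,0,6]])))
    print(name,np.round(r.x,1),"mismatch px",r.fun,"of",M.sum()/64)
fit("hub",[(-17.5,17.5,42.5,18)],[582,378,-15],(165,175,212,208))
fit("cube",[(-16,14,17,37)],[445,203,0],(235,228,270,258))
# monitor corner, stack front
def tri(us,ut):
    f=lambda X:np.r_[proj("scene",X)-us,proj("top",X)-ut];r=least_squares(f,[650,350,100]);return np.round(r.x),round(r.cost,1)
print("mon low right",tri((296,118),(182,143)))
print("stack top front L/R",tri((281,100),(228,186)),tri((357,148),(387,183)))
for z in (60,80,100,470): print(z,back("scene",(296,118),z).round(),back("top",(182,143),z).round())
print("stack front low",[back("top",(346,209),z).round(0) for z in(0,60)])
E
```

```text
hub [580.6 380.3 -15.1] mismatch px 36.90625 of 428.03125
cube [444.9 203.8   0.7] mismatch px 4.03125 of 179.03125
mon low right (array([689., 360., 139.]), np.float64(6.5))
stack top front L/R (array([566., 228., 258.]), np.float64(3.0)) (array([ 564., -111.,  243.]), np.float64(11.3))
60 [807. 534.  60.] [701. 384.  60.]
80 [779. 489.  80.] [697. 379.  80.]
100 [751. 444. 100.] [692. 374. 100.]
470 [ 232. -385.  470.] [611. 273. 470.]
stack front low [array([535., -39.,   0.]), array([530., -36.,  60.])]
```

```bash
python3 -m crank '-1 0 0 0 0 0 -8.8;-1 0 0 0 0 0 -8.8;-1 0 0 0 0 0 0'
```

```text
time_s: 1.48
ee_pos: [173.6, 548.2, 225.0]
ee_rot: [180.0, 0.0, 179.9]
force: [0.6, -0.5, 0.5]
gripper_width: 91.2
gripper_force: 0.0
```

```bash
python3 -m crank '-1 -45 -35 0 0 0 0;-1 -45 -35 0 0 0 0;-1 -45 -35 0 0 0 0;-1 -45 -35 0 0 0 0;-1 -45 -35 0 0 0 0;-1 0 -59 0 0 0 0;-1 0 -59 0 0 0 0;-1 0 -59 0 0 0 0;-1 0 -59 0 0 0 0;-1 0 0 0 0 0 0' 15
python3 -m crank '-1 -3 -59 0 0 0 0;-1 -3 -59 0 0 0 0;-1 -3 -59 0 0 0 0;-1 -3 -59 0 0 0 0;-1 -2 -60 0 0 0 0;-1 0 0 0 0 0 0'
```

```text
time_s: 2.72
ee_pos: [398.5, 134.2, 225.2]
ee_rot: [-180.0, 0.0, 179.5]
force: [0.8, 0.7, 0.4]
gripper_width: 91.4
gripper_force: 0.0
time_s: 3.48
ee_pos: [413.8, -161.5, 224.9]
ee_rot: [-180.0, 0.0, 179.6]
force: [1.2, -0.0, -0.9]
gripper_width: 91.2
gripper_force: 0.0
```

```bash
python3 -m crank '-1 1 -1 50 0 0 0;-1 0 0 50 0 0 0;-1 0 0 49 0 0 0;-1 0 0 30 0 0 0;-1 0 0 0 0 0 0;1 0 0 0 0 0 0;1 0 0 0 0 0 0;1 0 0 0 0 0 0;1 0 0 0 0 0 0;1 0 0 0 0 0 0' 15
python3 -m crank '1 0 0 0 0 0 0;1 0 0 0 0 0 0;1 0 0 0 0 0 0;1 0 0 10 0 0 0;1 0 0 -10 0 0 0' | tail -2; mv /dev/null /dev/null 2>/dev/null; true
```

```text
time_s: 4.72
ee_pos: [412.2, -160.1, 46.3]
ee_rot: [-180.0, 0.1, -180.0]
force: [-0.2, -0.9, 1.5]
gripper_width: 44.9
gripper_force: 15.0
gripper_width: 45.3
gripper_force: 15.0
```

That last line wiggled 10 mm down and up by accident, so the jar may now hang lower in the grip. Checking with a small view.

```bash
python3 -m crank '1 0 0 -40 0 0 0;1 0 0 -40 0 0 0;1 0 0 -40 0 0 0;1 0 0 0 0 0 0'
python3 - <<'E'
from h import *
im=grab_frame("scene");X=env.state()["ee_pos"]
u,v=proj("scene",X).astype(int);print(u,v)
for dz in (0,-20,-36,-46,-54): print(dz,proj("scene",[X[0],X[1],X[2]+dz]).round(1))
cv2.imwrite("pics/g1.png",cv2.resize(im[v-45:v+55,u-65:u+65],None,fx=5,fy=5,interpolation=cv2.INTER_CUBIC))
E
```

```text
time_s: 5.85
ee_pos: [413.2, -160.1, 168.2]
ee_rot: [-179.9, 0.3, -180.0]
force: [-0.9, -1.0, -1.5]
gripper_width: 44.9
gripper_force: 15.0
316 208
0 [316.2 209. ]
-20 [316.4 217.4]
-36 [316.6 224. ]
-46 [316.7 228.1]
-54 [316.8 231.3]
```

View pics/g1.png

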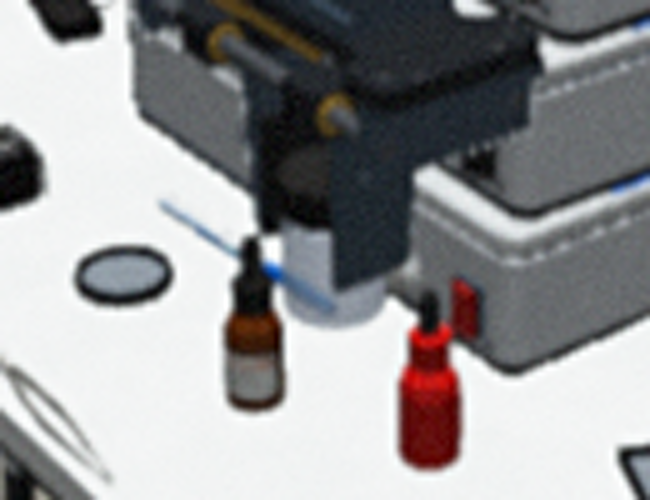

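The jar hangs upright with its bottom at crop (335,322), about 36 mm below the TCP. That fits a 10 mm slip, so it should land at TCP z of about 39.

```bash
python3 -m crank '1 -2 48 0 0 0 0;1 -2 49 0 0 0 0;1 -2 49 0 0 0 0;1 -2 49 0 0 0 0;1 -2 49 0 0 0 0;1 -2 49 0 0 0 0;1 -2 49 0 0 0 0;1 -2 49 0 0 0 0;1 -2 49 0 0 0 0;1 -1 49 0 0 0 0'
python3 -m crank '1 0 0 40 0 0 0;1 0 0 40 0 0 0;1 0 0 38 0 0 0;1 0 0 0 0 0 0;1 0 0 0 0 0 0'
```

```text
time_s: 7.15
ee_pos: [429.3, 330.1, 163.4]
ee_rot: [-179.8, -0.2, -180.0]
force: [1.1, 0.1, -0.4]
gripper_width: 45.3
gripper_force: 15.0
time_s: 7.78
ee_pos: [430.7, 329.2, 48.0]
ee_rot: [-180.0, -0.0, -180.0]
force: [0.5, -0.2, -1.9]
gripper_width: 45.3
gripper_force: 15.0
```

```bash
python3 -m crank '1 -1.5 0 3 0 0 0;1 0 0 3 0 0 0;1 0 0 0 0 0 0;1 0 0 0 0 0 0'|sed -n '2p;4p'
python3 -m crank '1 0 0 1.5 0 0 0;1 0 0 0 0 0 0;1 0 0 0 0 0 0'|sed -n '2p;4p'
python3 -m crank '1 0 0 1.5 0 0 0;1 0 0 0 0 0 0;1 0 0 0 0 0 0'|sed -n '2p;4p'
```

```text
ee_pos: [432.3, 329.3, 42.2]
force: [0.4, 0.7, -1.6]
ee_pos: [432.2, 329.3, 40.4]
force: [-0.4, -0.4, -2.0]
ee_pos: [432.8, 329.5, 40.0]
force: [-0.4, -1.2, 5.6]
```

```bash
python3 -m crank '-0.2 0 0 0 0 0 0;-0.5 0 0 0 0 0 0;-0.5 0 0 0 0 0 0;-0.5 0 0 0 0 0 0;-0.5 0 0 -45 0 0 0;-0.5 0 0 -50 0 0 0;-1 0 0 -40 0 0 0;-1 0 0 0 0 0 0'
python3 - <<'E'
from h import *
im=grab_frame("scene");u,v=proj("scene",[432,329,20]).astype(int)
cv2.imwrite("pics/g2.png",cv2.resize(im[v-40:v+30,u-50:u+50],None,fx=6,fy=6,interpolation=cv2.INTER_CUBIC))
E
```

```text
time_s: 10.02
ee_pos: [433.9, 330.5, 177.4]
ee_rot: [179.7, 0.4, -180.0]
force: [-0.6, 0.1, -0.0]
gripper_width: 85.6
gripper_force: 0.0
```

View pics/g2.png

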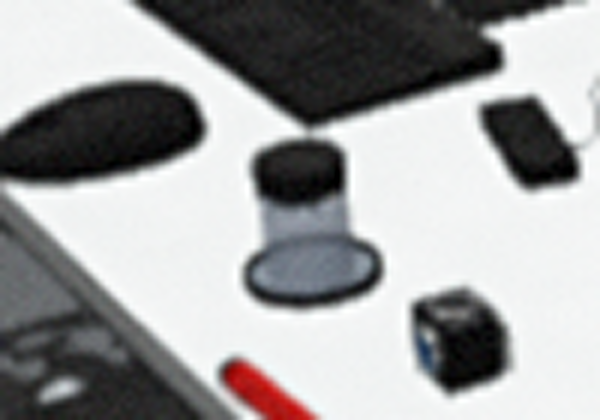

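The jar stands upright in the wide holder (crop (303,220), holder (314,270)); I'll check the centring from the top later. Next is the bottle.

```bash
python3 -m crank '-1 -2 -52 0 0 0 0;-1 -2 -53 0 0 0 0;-1 -2 -52 0 0 0 0;-1 -2 -53 0 0 0 0;-1 -2 -52 0 0 0 0;-1 -2 -53 0 0 0 0;-1 -2 -52 0 0 0 0;-1 0 0 0 0 0 0;-1 0 0 0 0 0 0'
python3 - <<'E'
from h import *
im=avg("top");cv2.imwrite("pics/avg2.png",im);p=blob(im,(205,249),110,r=20)
cv2.imwrite("pics/t2.png",cv2.resize(im[228:268,180:260],None,fx=8,fy=8,interpolation=cv2.INTER_CUBIC))
E
```

```text
time_s: 11.2
ee_pos: [445.6, -37.3, 172.8]
ee_rot: [179.9, -0.2, 180.0]
force: [-0.3, 0.5, -0.4]
gripper_width: 90.9
gripper_force: 0.0
```

View pics/t2.png

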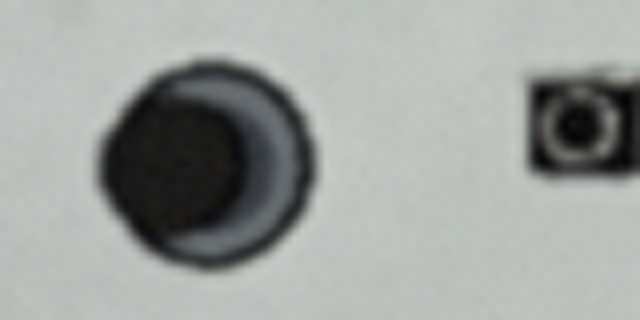

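```bash
python3 - <<'E'
from h import *
im=cv2.imread("pics/avg2.png")
print(back("top",(180+172/8-.5,228+166/8-.5),57).round(1))
E
python3 -m crank '-1 -2.5 0 50 0 0 0;-1 0 0 50 0 0 0;-1 0 0 40 0 0 0;-1 0 0 0 0 0 0;-1 0 0 0 0 0 0'
```

```text
[431.7 330.4  57. ]
time_s: 12.02
ee_pos: [450.0, -37.3, 35.1]
ee_rot: [-180.0, 0.1, -179.9]
force: [0.5, -0.5, -0.1]
gripper_width: 91.4
gripper_force: 0.0
```

Jar is centred within 2 mm. Gripping the bottle.

```bash
python3 -m crank '-1 2 0 2 0 0 0;1 0 0 0 0 0 0;1 0 0 0 0 0 0;1 0 0 0 0 0 0;1 0 0 0 0 0 0;1 0 0 0 0 0 0;1 0 0 0 0 0 0;1 0 0 0 0 0 0' 10
python3 -m crank '1 0 0 -20 0 0 0;1 0 0 -40 0 0 0;1 0 0 0 0 0 0;1 0 0 0 0 0 0'
```

```text
time_s: 13.02
ee_pos: [446.9, -37.7, 31.9]
ee_rot: [180.0, -0.0, -180.0]
force: [-1.1, -0.3, 0.2]
gripper_width: 29.4
gripper_force: 10.0
time_s: 13.52
ee_pos: [446.3, -37.7, 91.4]
ee_rot: [180.0, -0.1, -180.0]
force: [-0.5, -0.3, -0.0]
gripper_width: 29.4
gripper_force: 10.0
```

```bash
python3 -m crank '1 -1 42 0 0 0 0;1 -2 43 0 0 0 0;1 -2 43 0 0 0 0;1 0 0 0 0 0 0;1 0 0 25 0 0 0;1 0 0 25 0 0 0;1 0 0 0 0 0 0;1 0 0 0 0 0 0'
python3 -m crank '1 0 0 3 0 0 0;1 0 0 0 0 0 0;1 0 0 0 0 0 0'|sed -n '2p;4p'
python3 -m crank '1 0 0 2.5 0 0 0;1 0 0 0 0 0 0;1 0 0 0 0 0 0'|sed -n '2p;4p'
```

```text
time_s: 14.52
ee_pos: [452.0, 89.7, 42.1]
ee_rot: [-180.0, -0.0, 180.0]
force: [1.0, -0.4, -1.1]
gripper_width: 29.4
gripper_force: 10.0
ee_pos: [452.0, 90.3, 39.3]
force: [0.1, 0.3, -0.5]
ee_pos: [451.8, 90.3, 36.4]
force: [-0.4, -0.8, -0.8]
```

```bash
python3 -m crank '1 0 0 1.5 0 0 0;1 0 0 0 0 0 0;1 0 0 0 0 0 0'|sed -n '2p;4p'
python3 -m crank '1 0 0 1 0 0 0;1 0 0 0 0 0 0;1 0 0 0 0 0 0'|sed -n '2p;4p'
```

```text
ee_pos: [451.8, 90.3, 34.9]
force: [-0.5, 0.6, 0.0]
ee_pos: [452.1, 90.2, 34.7]
force: [-0.6, -1.3, 6.0]
```

```bash
python3 -m crank '0.2 0 0 0 0 0 0;0 0 0 0 0 0 0;0 0 0 0 0 0 0;0 0 0 0 0 0 0;0 0 0 -45 0 0 0;0 0 0 -50 0 0 0;-1 0 0 -35 0 0 0;-1 7 57 0 0 0 0;-1 7 57 0 0 0 0;-1 0 0 0 0 0 0' 
python3 - <<'E'
from h import *
im=grab_frame("scene");u,v=proj("scene",[452,90,40]).astype(int)
a=cv2.resize(im[v-40:v+40,u-45:u+55],None,fx=5,fy=5,interpolation=cv2.INTER_CUBIC)
im=avg("top");u,v=proj("top",[452,90,40]).astype(int)
b=cv2.resize(im[v-20:v+20,u-20:u+20],None,fx=7,fy=7,interpolation=cv2.INTER_CUBIC);print(u,v)
b=cv2.copyMakeBorder(b,0,120,0,0,cv2.BORDER_CONSTANT);cv2.imwrite("pics/g3.png",np.hstack([a,b]))
E
```

```text
time_s: 17.27
ee_pos: [437.3, 207.2, 164.0]
ee_rot: [179.9, 0.0, -179.7]
force: [-0.7, -0.5, -0.2]
gripper_width: 82.7
gripper_force: 0.0
296 240
```

View pics/g3.png

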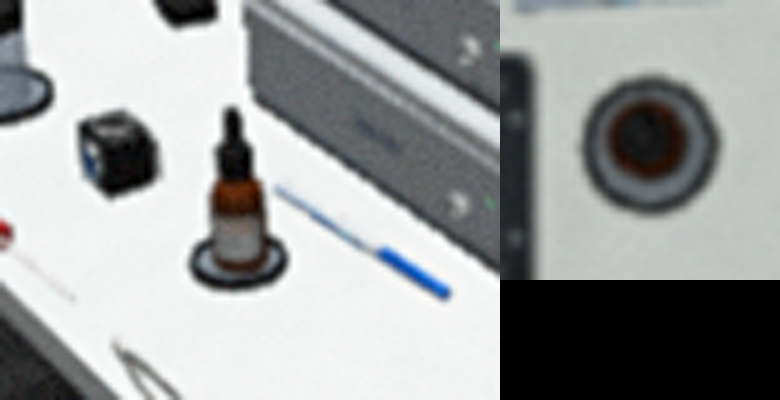

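The bottle is centred in the narrow holder (top inset: bottle (648,137), holder (652,145)). Next is the cube.

```bash
python3 -m crank '-1 0 -3 50 0 0 0;-1 0 0 50 0 0 0;-1 0 0 30 0 0 0;-1 0 0 0 0 0 0;-1 0 0 0 0 0 0'

```

```text
time_s: 18.15
ee_pos: [438.9, 201.1, 35.0]
ee_rot: [180.0, 0.1, 180.0]
force: [0.6, 0.2, -0.4]
gripper_width: 91.2
gripper_force: 0.0
```

```bash
python3 -m crank '-1 1 2.5 14 0 0 0;-1 0 0 0 0 0 0;1 0 0 0 0 0 0;1 0 0 0 0 0 0;1 0 0 0 0 0 0;1 0 0 0 0 0 0;1 0 0 0 0 0 0;1 0 0 0 0 0 0;1 0 0 0 0 0 0' 12
python3 -m crank '1 0 0 -30 0 0 0;1 0 0 -50 0 0 0;1 0 0 -60 0 0 0;1 0 0 0 0 0 0;1 0 0 0 0 0 0'
```

```text
time_s: 19.27
ee_pos: [436.8, 203.8, 20.0]
ee_rot: [180.0, 0.0, -180.0]
force: [-0.4, 0.3, 0.3]
gripper_width: 33.8
gripper_force: 12.0
time_s: 19.9
ee_pos: [436.0, 203.4, 159.3]
ee_rot: [-180.0, -0.1, -180.0]
force: [0.1, 0.4, -0.1]
gripper_width: 33.9
gripper_force: 12.0
```

```bash
python3 -m crank '1 1 -51 0 0 0 0;1 1 -52 0 0 0 0;1 1 -51 0 0 0 0;1 1 -52 0 0 0 0;1 1 -51 0 0 0 0;1 1 -52 0 0 0 0;1 1 -51 0 0 0 0;1 1 -52 0 0 0 0;1 1 -51 0 0 0 0;1 1 0 0 0 0 0'
python3 -m crank '1 0 0 0 0 0 10;1 0 0 0 0 0 10;1 0 0 0 0 0 10;1 0 0 0 0 0 0;1 0 0 0 0 0 0'
```

```text
time_s: 21.15
ee_pos: [425.9, -261.5, 157.5]
ee_rot: [179.9, -0.2, 179.8]
force: [0.5, 0.2, -0.1]
gripper_width: 33.8
gripper_force: 12.0
time_s: 21.78
ee_pos: [426.5, -258.3, 159.1]
ee_rot: [180.0, -0.1, 150.2]
force: [0.6, -0.2, -0.6]
gripper_width: 34.0
gripper_force: 12.0
```

```bash
python3 -m crank '1 0 0 50 0 0 0;1 0 0 45 0 0 0;1 0 0 33 0 0 0;1 0 0 0 0 0 0;1 0 0 0 0 0 0'|sed -n '2p;3p;4p'
python3 - <<'E'
from h import *
im=avg("scene",2);u,v=proj("scene",[433,-264,20]).astype(int)
a=cv2.resize(im[v-40:v+30,u-50:u+50],None,fx=6,fy=6,interpolation=cv2.INTER_CUBIC);cv2.imwrite("pics/g4.png",a)
E
```

```text
ee_pos: [427.8, -259.6, 32.8]
ee_rot: [180.0, 0.1, 150.1]
force: [-0.0, -0.0, -0.6]
```

View pics/g4.png

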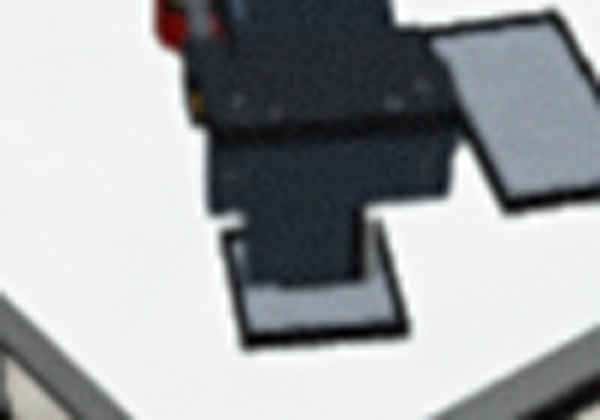

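The gripper, with the cube hidden between its fingers, is over the square holder (crop (315,250)). Lowering in steps.

```bash
python3 -m crank '1 1.3 -0.7 4 0 0 0;1 0 0 3 0 0 0;1 0 0 0 0 0 0;1 0 0 0 0 0 0'|sed -n '2p;4p'
python3 -m crank '1 0 0 2 0 0 0;1 0 0 0 0 0 0;1 0 0 0 0 0 0'|sed -n '2p;4p'
python3 -m crank '1 0 0 1 0 0 0;1 0 0 0 0 0 0;1 0 0 0 0 0 0'|sed -n '2p;4p'
```

```text
ee_pos: [425.5, -259.2, 25.0]
force: [-0.4, 0.1, -1.0]
ee_pos: [425.6, -259.3, 22.9]
force: [0.3, 0.1, -0.7]
ee_pos: [425.6, -259.2, 22.9]
force: [-1.1, 0.9, 8.0]
```

```bash
python3 -m crank '0 0 0 0 0 0 0;-0.4 0 0 0 0 0 0;-0.4 0 0 0 0 0 0;-0.4 0 0 0 0 0 0;-0.4 0 0 -40 0 0 0;-0.4 0 0 -50 0 0 0;-1 0 0 -50 0 0 0;-1 25 40 0 0 0 0;-1 25 40 0 0 0 0;-1 0 0 0 0 0 0' | sed -n '2,3p'
python3 - <<'E'
from h import *
s=grab_frame("scene");t=avg("top");cv2.imwrite("pics/t5.png",t)
z=lambda i,f:cv2.resize(i,None,fx=f,fy=f,interpolation=cv2.INTER_CUBIC)
a=z(s[0:190,190:320],2.4);b=z(t[70:210,90:220],3.3);c=z(t[225:275,405:455],4)
H=470
pad=lambda i:cv2.copyMakeBorder(i[:H],0,max(0,H-i.shape[0]),0,0,cv2.BORDER_CONSTANT)
o=np.hstack([pad(a),pad(b)]);o=o[:, :800];o=np.vstack([o,np.zeros((130,o.shape[1],3),np.uint8)]);cc=z(t[228:268,412:455],3.2);o[470:470+128,:cc.shape[1]]=cc[:128]
print(a.shape,b.shape,o.shape);cv2.imwrite("pics/m.png",o)
E
```

```text
ee_pos: [421.4, -162.6, 162.0]
ee_rot: [180.0, -0.1, 150.2]
(456, 312, 3) (462, 429, 3) (600, 741, 3)
```

View pics/m.png

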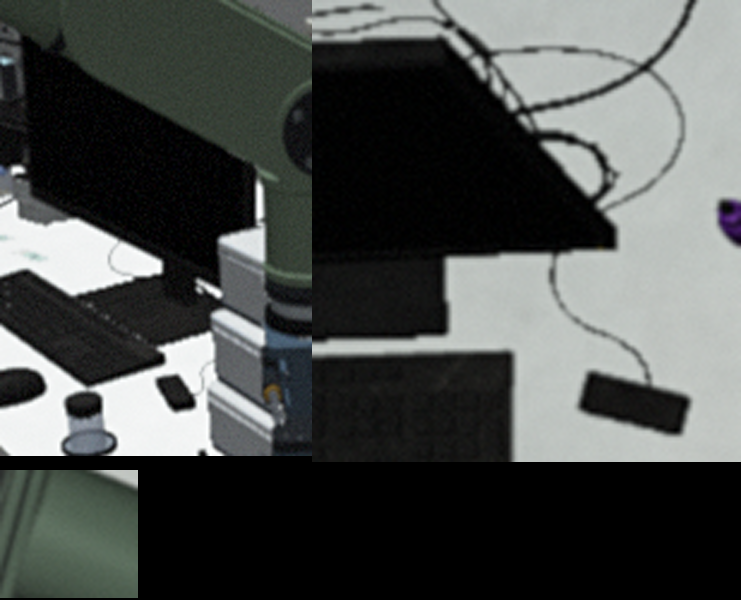

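The monitor's lower front corner (~(615,247) in the right half) comes out at x≈685 and z≈139. I'll straddle the hub off-centre towards the robot, drag it clear with the far finger, then grip it.

```bash
python3 -m crank '-1 22 -13 0 0 0 5;-1 0 0 0 0 0 10;-1 0 0 0 0 0 10;-1 0 0 0 0 0 10;-1 0 0 0 0 0 10;-1 0 0 0 0 0 10;-1 0 0 0 0 0 10;-1 0 0 0 0 0 10;-1 0 0 0 0 0 0'|sed -n '2,3p'
python3 -m crank '-1 53 -14 0 0 0 0;-1 53 -14 0 0 0 0;-1 53 -14 0 0 0 0;-1 53 -14 0 0 0 0;-1 53 -14 0 0 0 0;-1 53 -14 0 0 0 0;-1 53 -14 0 0 0 0;-1 53 -14 0 0 0 0;-1 53 -14 0 0 0 0;-1 0 0 0 0 0 0'|sed -n '2,3p'
python3 - <<'E'
from h import *
im=avg("top");u,v=proj("top",[433,-264,20]).astype(int)
z=lambda i,f:cv2.resize(i,None,fx=f,fy=f,interpolation=cv2.INTER_CUBIC)
a=z(im[v-20:v+20,u-20:u+20],9);s=grab_frame("scene");u,v=proj("scene",[433,-264,20]).astype(int)
b=z(s[v-20:v+20,u-22:u+22],9);cv2.imwrite("pics/c.png",np.hstack([a,b]))
E
```

```text
ee_pos: [396.6, -166.0, 161.8]
ee_rot: [-180.0, 0.0, 75.1]
ee_pos: [398.7, 331.2, 161.6]
ee_rot: [180.0, -0.1, 75.4]
```

View pics/c.png

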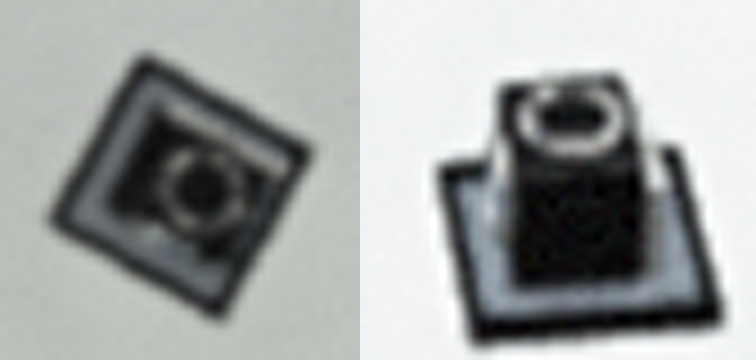

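The cube sits inside the square holder, aligned and within about 3 mm of centre. Now the hub.

```bash
python3 -m crank '-1 31 48 0 0 0 0;-1 32 48 0 0 0 0;-1 31 48 0 0 0 0;-1 0 0 0 0 0 0;-1 0 0 45 0 0 0;-1 0 0 45 0 0 0;-1 0 0 0 0 0 0;-1 0 0 0 0 0 0'
```

```text
time_s: 28.88
ee_pos: [562.2, 381.8, 74.0]
ee_rot: [179.9, -0.1, 75.0]
force: [0.5, 0.2, 0.3]
gripper_width: 91.2
gripper_force: 0.0
```

```bash
python3 -m crank '-1 3 0 30 0 0 0;-1 0 0 15 0 0 0;-1 0 0 11 0 0 0;-1 0 0 0 0 0 0;-1 0 0 0 0 0 0'

```

```text
time_s: 29.5
ee_pos: [562.9, 385.0, 16.9]
ee_rot: [179.9, -0.1, 75.0]
force: [0.1, -0.5, -0.4]
gripper_width: 91.5
gripper_force: 0.0
```

Closing here lets the far finger pull the hub to the jaw centre.

```bash
python3 -m crank '-0.7 0 0 -2 0 0 0;-0.4 0 0 0 0 0 0;-0.2 0 0 0 0 0 0;0 0 0 0 0 0 0;0.2 0 0 0 0 0 0;1 0 0 0 0 0 0;1 0 0 0 0 0 0;1 0 0 0 0 0 0;1 0 0 0 0 0 0' 12
python3 -m crank '1 0 0 -20 0 0 0;1 0 0 -30 0 0 0;1 0 0 -40 0 0 0;1 0 0 -40 0 0 0;1 0 0 0 0 0 0;1 0 0 0 0 0 0'
```

```text
time_s: 30.62
ee_pos: [562.3, 384.7, 17.9]
ee_rot: [-180.0, -0.0, 75.0]
force: [0.3, 0.9, 1.0]
gripper_width: 34.0
gripper_force: 12.0
time_s: 31.38
ee_pos: [561.6, 384.3, 146.9]
ee_rot: [-179.9, 0.1, 75.0]
force: [-0.6, 0.0, -1.3]
gripper_width: 34.0
gripper_force: 12.0
```

```bash
python3 -m crank '1 -31 -48 0 0 0 0;1 -32 -48 0 0 0 0;1 -31 -48 0 0 0 0;1 0 0 0 0 0 0;1 0 0 0 0 0 0'|sed -n '2,3p;5,6p'
python3 -m crank '1 -53 14 0 0 0 0;1 -53 14 0 0 0 0;1 -53 14 0 0 0 0;1 -53 14 0 0 0 0;1 -53 14 0 0 0 0;1 -53 14 0 0 0 0;1 -53 14 0 0 0 0;1 -53 14 0 0 0 0;1 -53 14 0 0 0 0;1 -53 14 0 0 0 0'|sed -n '2,3p;5,6p'
python3 -m crank '1 0 0 0 0 0 9;1 0 0 0 0 0 0;1 0 0 0 0 0 0'|sed -n '2,3p;5,6p'
```

```text
ee_pos: [399.1, 331.2, 147.3]
ee_rot: [-180.0, 0.0, 75.0]
gripper_width: 33.6
gripper_force: 12.0
ee_pos: [398.3, -220.3, 147.7]
ee_rot: [179.9, -0.0, 74.9]
gripper_width: 33.6
gripper_force: 12.0
ee_pos: [397.6, -217.2, 147.6]
ee_rot: [-180.0, -0.0, 66.2]
gripper_width: 33.7
gripper_force: 12.0
```

```bash
python3 -m crank '1 15 52 0 0 0 0;1 15 52 0 0 0 0;1 16 51 0 0 0 0;1 0 0 0 0 0 0;1 0 0 45 0 0 0;1 0 0 45 0 0 0;1 0 0 20 0 0 0;1 0 0 0 0 0 0;1 0 0 0 0 0 0'
python3 - <<'E'
from h import *
im=avg("scene",2);u,v=proj("scene",[558,-237,20]).astype(int)
cv2.imwrite("pics/d.png",cv2.resize(im[v-40:v+35,u-50:u+50],None,fx=6,fy=6,interpolation=cv2.INTER_CUBIC))
E
```

```text
time_s: 34.75
ee_pos: [558.0, -238.0, 39.1]
ee_rot: [179.9, -0.0, 66.1]
force: [0.1, -0.5, -0.5]
gripper_width: 34.3
gripper_force: 12.0
```

View pics/d.png

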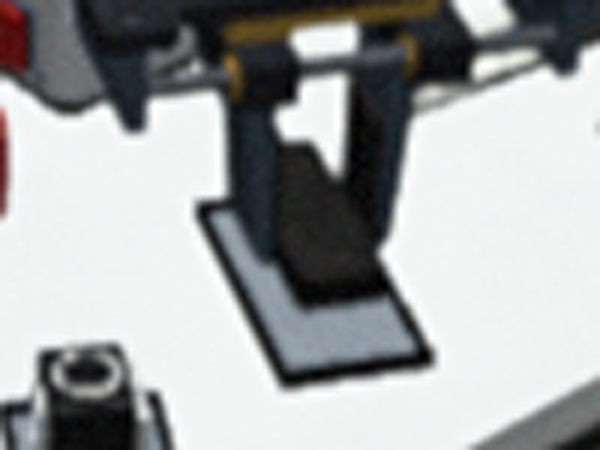

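The hub is aligned above the oblong holder (hub (335,240), holder centre ~(320,290), still 18 mm up). Lowering.

```bash
python3 -m crank '1 0 0 10 0 0 0;1 0 0 4 0 0 0;1 0 0 0 0 0 0;1 0 0 0 0 0 0'|sed -n '2p;4p'
python3 -m crank '1 0 0 2 0 0 0;1 0 0 0 0 0 0;1 0 0 0 0 0 0'|sed -n '2p;4p'
python3 -m crank '1 0 0 1.5 0 0 0;1 0 0 0 0 0 0;1 0 0 0 0 0 0'|sed -n '2p;4p'
```

```text
ee_pos: [557.6, -238.1, 23.9]
force: [1.4, -0.3, 0.1]
ee_pos: [557.6, -238.1, 22.0]
force: [0.2, 0.2, -0.0]
ee_pos: [557.7, -238.1, 20.9]
force: [-0.6, 0.6, 4.6]
```

Contact at the expected height (fingertips about 10 mm, above the rim). Releasing and retreating.

```bash
python3 -m crank '0.1 0 0 0 0 0 0;-0.2 0 0 0 0 0 0;-0.2 0 0 0 0 0 0;-0.2 0 0 -20 0 0 0;-0.2 0 0 -50 0 0 0;-0.5 0 0 -60 0 0 0;-0.5 -15 -52 0 0 0 0;-0.5 -15 -52 0 0 0 0;-0.5 -15 -52 0 0 0 0;-0.5 0 0 0 0 0 0'
python3 -m crank '-0.5 53 -23 0 0 0 0;-0.5 53 -23 0 0 0 0;-0.5 53 -23 0 0 0 0;-0.5 53 -23 0 0 0 0;-0.5 53 -23 0 0 0 0;-0.5 0 0 0 0 0 0;-0.5 0 0 0 0 0 0'|sed -n '2p'
python3 - <<'E'
from h import *
t=avg("top");s=avg("scene",2)
z=lambda i,f:cv2.resize(i,None,fx=f,fy=f,interpolation=cv2.INTER_CUBIC)
a=z(t[170:275,400:460],4.5);b=z(t[225:275,180:320],3);c=z(s[150:310,200:420],2)[:320]
o=np.zeros((480,800,3),np.uint8);o[:472,:270]=a[:472];o[:150,280:700]=b;o[155:475,280:720]=c
cv2.imwrite("pics/f.png",o)
E
```

```text
time_s: 37.35
ee_pos: [392.8, -214.4, 150.2]
ee_rot: [-179.8, -0.0, 65.9]
force: [0.4, 0.5, 0.3]
gripper_width: 68.2
gripper_force: 0.0
ee_pos: [400.0, 73.3, 150.4]
```

View pics/f.png

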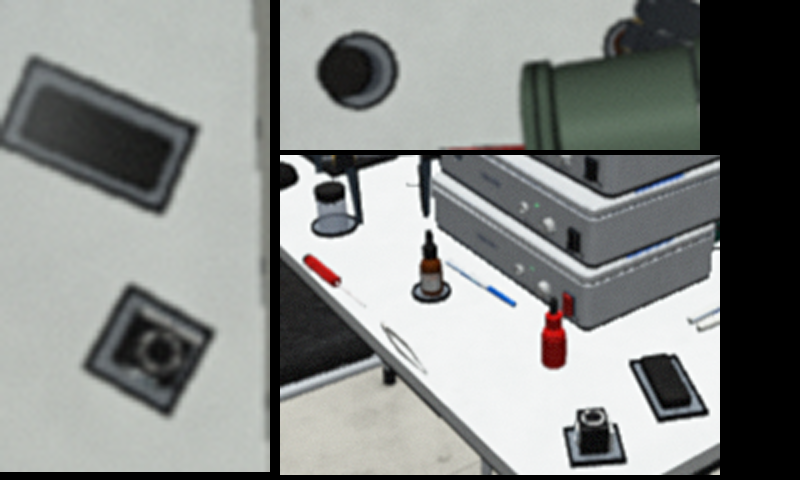

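All four stand in their holders: hub (98,138), cube (150,345), jar (345,70) and bottle (430,270). The gripper is clear of them.

```bash
python3 -c "
from workcell import env
print(env.job_done())"
```

```text
the job is handed in; nothing more can be done
None
```

All four accessories are in their matching holders, upright and released, and the job is handed in; the final images showed each inside its rim, though the hand-in gave no pass or fail result.

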